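# Sweep the offcuts off the sanding box into the scrap tray

## Task

Clear the top of the downdraft sanding box: with your fingertips, sweep the three wood offcuts along it and off its end into the empty scrap tray, so that all three lie in that tray. Only push them, do not pick anything up, and leave the sanding block and the glue jar standing where they are.

Things in the scene. Friction and masses are not known exactly. Their poses are not given: they have to be found in the camera images.
- sander: Fixed benchtop downdraft sanding box: blue steel, flat perforated steel top (holes too small to catch anything), 360 mm (its x) by 420 mm (its y), top 85 mm above the bench. Origin: centre of its underside, on the bench. Its long edges (x = -180, +180) are turned up, 12 mm wide, 14 mm above the top; both ends (y = -210, +210) are open and level with the top.
- scrap_tray: Empty sheet-metal scrap tray, fixed on the bench against one end of the sanding box (its +y or its -y end, 4 mm gap), axes parallel to the box's. 300 mm (x) by 130 mm (y), 60 mm high, walls and floor 4 mm, open at the top; the rim is 25 mm below the sanding box's top. Origin: centre of its underside.
- bridge_tray: Light wooden tray with two dividers, full of finished dark guitar bridges, fixed against the other end of the sanding box. 300 x 130 x 60 mm. Origin: centre of its underside. Not for offcuts.
- block_offcut: Loose plain block of brown wood, 44 (x) x 30 (y) x 22 (z) mm, about 20 g, lying on the sanding box. Origin: centre of its underside.
- brace_offcut: Loose pale stick with a rounded top, 50 (x) x 14 (y) x 16 (z) mm, about 12 g, lying on the sanding box. Origin: centre of its underside.
- lining_offcut: Loose flat brown strip with saw cuts across it, 56 (x) x 18 (y) x 10 (z) mm, about 11 g, lying on the sanding box. Origin: centre of its underside.
- sanding_block: Cork sanding block with abrasive paper under it, 50 (x) x 100 (y) x 30 (z) mm, loose, standing on the sanding box's top near its +x edge. Origin: centre of its underside. Must stay where it is.
- glue_jar: Small round glue jar with a black lid, 44 mm across, 52 mm high, loose, standing on the sanding box's top near its -x edge. Origin: centre of its underside. Must stay where it is.

How it is judged (in metres and radians):
At the end, for the whole second after the job is handed in: All three offcuts lie at rest in the scrap tray: their origins between its walls and less than 70 mm above the bench (the rim is at 60 mm; an end may lean out). The sanding block and the glue jar stand upright within 20 mm of where they began (x of block_offcut in the frame of scrap_tray between -0.148 and 0.148 m and y of block_offcut in the frame of scrap_tray between -0.063 and 0.063 m and height (world z) of each of block_offcut, brace_offcut, lining_offcut below 0.07 m and linear speed of each of block_offcut, brace_offcut, lining_offcut below 0.02 m/s and x of brace_offcut in the frame of scrap_tray between -0.148 and 0.148 m and y of brace_offcut in the frame of scrap_tray between -0.063 and 0.063 m and x of lining_offcut in the frame of scrap_tray between -0.148 and 0.148 m and y of lining_offcut in the frame of scrap_tray between -0.063 and 0.063 m and distance of each of sanding_block, glue_jar from where it was at the start of the episode below 0.02 m and angle between each of glue_jar, sanding_block's own z axis and vertical below 0.2 rad); the robot touches nothing.
It fails at once if an offcut is lifted more than 25 mm off the sanding box's top (it may only be pushed) (height (world z) of any of block_offcut, brace_offcut, lining_offcut above 0.11 m).
It fails at once if the sanding block or the glue jar is moved by more than 20 mm, or tipped by more than 0.3 rad (distance of any of sanding_block, glue_jar from where it was at the start of the episode above 0.02 m or angle between any of sanding_block, glue_jar's own z axis and vertical above 0.3 rad).
It also fails if it takes over 61 s, if anything falls off the work surface, if the arm or the gripper's body presses on something with over 40 N, if the wrist force passes 120 N, or if a joint passes its speed limit or range.

## Robot

A 6-joint arm with a two-finger parallel gripper is mounted at the origin on the work surface. World frame = base frame: x ahead of the robot, y to its left, z up, the work surface at z = 0. Lengths are in mm, angles in rad, forces in N, time in s.
With the tool pointing down it reaches from about 350 to 975 mm from the base axis. Payload 7.1 kg.
Tool frame: the origin (TCP) lies at the very end of the fingers, on their centre line; the grasp point (between the pads) lies 19 mm behind it; z points along the fingers, y is the line along which they close (so a half turn about z gives the same grasp; the last joint's range is limited). The gripper opens to 88 mm and grips with 3 to 60 N. Pads are 20 mm wide; open, the fingers measure 115 mm over their backs; the gripper's body (75 mm by 178 mm) begins 61 mm behind the grasp point.
Start: joints at [1.269, 0.423, 1.63, -0, 1.089, -0.019], TCP at [174.372, 600.166, 192.975] pointing down, gripper open.
Joint ranges: [-3, 3], [-0.9, 2.11], [0.09, 2.58], [-1.31, 4.45], [0.11, 2.69], [-2.54, 2.54]. Speed limits (rad/s): [2.39, 2.39, 3.01, 3.14, 3.14, 3.14].

## Interface

Orientations are given as a rotation vector (axis times angle).
In Python, from workcell import ctrl, optics gives the robot as it stands.
- The arm moves only by the shell command python3 -m jog 'ROWS'. ROWS is JSON, a list of rows, each a list of 7 numbers: the shift along the tool's x, y, z in units of 40 mm (1.0 is 40 mm), then the turn, a rotation vector about the tool's x, y, z in units of 6 degrees (1.0 is 6 degrees), then the opening, from 0 (shut) to 1 (fully open). A call has 1 to 20 rows; each row shifts and turns the commanded pose from where the row before left it, along the tool's axes as they then stand; what a row does not reach is not made up. A row lasts 1/10 s, in which the tool goes at most 50 mm and 8.59 degrees, less where a joint would pass 70% of its speed; a pose out of reach is approached as far as the arm can. A call is refused whole if a number of a shift passes 1 or a number of a turn 1, either way. A call with a gripper value outside its range is refused whole. The fingers move at their own pace and stop on an object; the grip force is fixed at half the most. Time passes only in rows, so rows that do not move let the fingers close. It gives the time, the measured TCP pose, the force, the opening and the grip force at its end, in the units of the state.
- ctrl.get_obs(): the state, without advancing time (a new reading comes with each control period).
- optics.get_image(name): name is "scene" or "top"; returns the picture (384x512x3 uint8, red, green, blue); there is no depth.
- optics.camera_model(name): a dict with "fov_y" (degrees; the focal length in pixels is half the picture's height over the tangent of half this angle, whatever the lens; pixels are square), "cx", "cy" (the principal point, pixels), "view" (4x4, takes a point from world to camera coordinates). Camera axes: x right, y up, looking along -z (the intrinsics and any distortion apply to the point x, -y, -z); pixel columns grow to the right and rows downward; lengths in mm; the calibration is good to about 2 mm. A picture is of the moment at which its call begins. camera_model takes no time and is no camera call.
- ctrl.close_job(): hands the job in; it is judged then, once.
Trained networks look in the newest picture that a camera, given by its name, has taken for a name from the list of things; names that differ only in an ending like _2 or _b are one class to them, and where a whole thing is asked for, a point or a joint stands for the part that bears it (a point fixed in the world has none). Each returns a list of dicts, best first, with "conf" (0 to 1); they miss things now and then, are a little off and sometimes report something else, mostly with a low value. They report only what shows in the picture. A call takes as long as a camera call.
- optics.masks_of(target, camera): "pixels" (384x512 bool, what is visible of it) and "extent" ([centre column, centre row, width, height] in pixels, round what is visible of it).
The state is a dict: "t": time; "qpos": joint angles; "qvel": joint speeds; "joint_torque": joint torques, N m; "ee_pos": TCP position; "orientation": TCP orientation; "ft_force": force on the tool from outside, world axes, zero at the start; "moment": the same for the moment, N m; "width": finger opening in mm; "grasp_force": force on a finger pad.
Only numpy, scipy, OpenCV 4.12 (cv2) and the standard library are available. Lean on these libraries where they do the work, as an engineer would, in place of code of your own. Each camera call takes 0.05 s, during which the arm holds its last target. There are 200 camera calls.

## Working session

There is one attempt and no reset: what is moved stays moved. The work goes in short steps, Python scripts to look and compute and a shell command to move; the robot and the scene stay as the last step left them, time stands still between calls to the robot, and variables do not carry over. Pictures are saved under pics/ and viewed, at most 10 in all, crops included, and the job is handed in when it is done.

```bash
ls; mkdir -p pics; cat > h.py <<'E'
import numpy as np, cv2
from workcell import ctrl, optics
from scipy.spatial.transform import Rotation as R
def ray(cam,px):
    m=optics.camera_model(cam);V=np.array(m["view"]);f=192/np.tan(np.radians(m["fov_y"])/2)
    px=np.atleast_2d(px).astype(float)
    d=np.c_[(px[:,0]-m["cx"])/f,-(px[:,1]-m["cy"])/f,-np.ones(len(px))]
    Ri=V[:3,:3].T
    return -Ri@V[:3,3], d@Ri.T
def at(cam,px,z):
    o,d=ray(cam,px); return o+d*((z-o[2])/d[:,2])[:,None]
def proj(cam,P):
    m=optics.camera_model(cam);V=np.array(m["view"]);f=192/np.tan(np.radians(m["fov_y"])/2)
    c=np.atleast_2d(P)@V[:3,:3].T+V[:3,3]
    return np.c_[m["cx"]+f*c[:,0]/-c[:,2], m["cy"]-f*c[:,1]/-c[:,2]]
def find(n,cam,z):
    for r in optics.masks_of(n,cam)[:2]:
        ys,xs=np.nonzero(r["pixels"])
        if len(xs)<8: continue
        P=at(cam,np.c_[xs,ys],z)[:,:2].astype(np.float32)
        (c,s,a)=cv2.minAreaRect(P)
        print(n,cam,round(r["conf"],2),"ext",np.round(r["extent"]),"c",np.round(c),"size",np.round(s),"ang",round(a,1),len(xs))
E
cat > look.py <<'E'
from h import *
import sys
for c in("scene","top"):
    im=optics.get_image(c); cv2.imwrite(f"pics/{c}{sys.argv[1]}.png",im[:,:,::-1])
    m=dict(optics.camera_model(c)); m.pop("view") ; print(c,m)
for n,z in(("sander",85),("scrap_tray",60),("bridge_tray",60),("block_offcut",107),("brace_offcut",101),("lining_offcut",95),("sanding_block",115),("glue_jar",137)): find(n,"top",z)
o=ctrl.get_obs();print(o["t"],o["ee_pos"],R.from_rotvec(o["orientation"]).as_matrix().round(3).tolist(),o["width"])
E
python3 look.py 0
```

```text
pics
scene {'fov_y': 42.64657823189898, 'cx': 257.2901954568751, 'cy': 185.55540488767332}
top {'fov_y': 54.46937407867048, 'cx': 252.6489178337636, 'cy': 183.85469089524642}
sander top 0.7 ext [240. 183. 248. 272.] c [621.  37.] size [504. 426.] ang 6.4 43744
sander top 0.18 ext [302. 176.  19.  26.] c [607. -91.] size [50. 35.] ang 2.2 471
scrap_tray top 0.88 ext [ 90. 219.  74. 179.] c [533. 310.] size [335. 129.] ang 6.9 10922
bridge_tray top 0.63 ext [381. 187.  88. 158.] c [ 597. -248.] size [300. 129.] ang 6.4 10026
block_offcut top 0.85 ext [301. 176.  19.  22.] c [604. -89.] size [31. 45.] ang 89.3 438
brace_offcut top 0.66 ext [230. 214.  14.  28.] c [535.  39.] size [18. 52.] ang 82.6 265
lining_offcut top 0.68 ext [173. 236.  14.  31.] c [503. 144.] size [57. 20.] ang 7.3 337
sanding_block top 0.78 ext [268. 124.  52.  31.] c [701. -31.] size [57. 99.] ang 0.3 1620
glue_jar top 0.77 ext [178. 284.  30.  32.] c [422. 123.] size [42. 50.] ang 18.2 638
0.5 [174.37039896 600.14087809 192.92669481] [[-0.96, 0.279, -0.0], [0.279, 0.96, -0.0], [-0.0, -0.0, -1.0]] 87.91688984173423
```

View pics/top0.png

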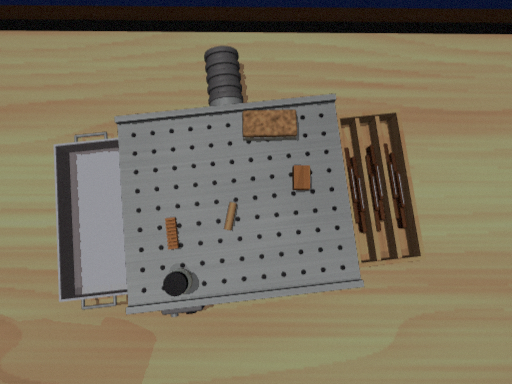

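View pics/scene0.png

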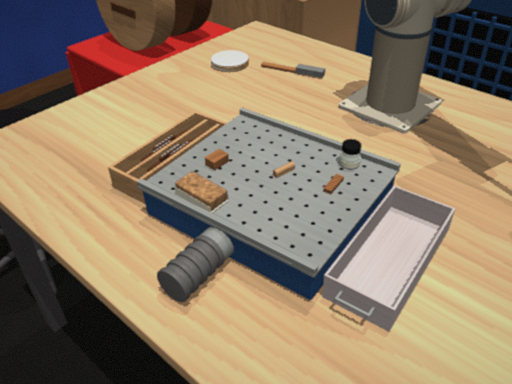

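The top picture shows the empty tray at left, about (90,218), and the bridges at right, about (382,188). The offcuts are the block at (302,178), the brace at (231,215) and the lining at (172,233). The cork block is at (270,124) and the jar at (176,284). The lane between cork and jar is clear, so I'll make three separate sweeps, nearest the tray first, with the fingers set narrow across the lane.

```bash
python3 -m jog '[[0,0,0,0,0,0.935,0.3],[0,0,0,0,0,0.935,0.3],[0,0,0,0,0,0.935,0.3],[0,0,0,0,0,0.935,0.3],[0,0,0,0,0,0.935,0.3],[0,0,0,0,0,0.935,0.3],[0,0,0,0,0,0.935,0.3],[0,0,0,0,0,0.935,0.3],[0,0,0,0,0,0.935,0.3],[0,0,0,0,0,0.935,0.3],[0,0,0,0,0,0.935,0.3],[0,0,0,0,0,0.935,0.3],[0,0,0,0,0,0,0.3]]'
cat > go.py <<'E'
# print tool-frame shift (units) from here to each target in the sander frame (x,y,z)
from h import *
import sys,json
o=ctrl.get_obs();M=R.from_rotvec(o["orientation"]).as_matrix();p=o["ee_pos"]
v=np.array([.9935,.114,0]);u=np.array([-.114,.9935,0]);c=np.array([565,31,0.])
print("here sander xyz",np.round([(p-c)@v,(p-c)@u,p[2]],1),"tool x,y",M[:,0].round(3),M[:,1].round(3),"w",round(o["width"]),"t",o["t"])
for T in json.loads(sys.argv[1]):
    W=c+v*T[0]+u*T[1]+[0,0,T[2]]; print(T,(M.T@(W-p)/40).round(2)); p=W
E
python3 go.py '[[-49,80,150],[-49,80,89],[-49,235,89]]'
python3 - <<'E'
from h import *
for n,z in(("sander",85),("bridge_tray",60),("scrap_tray",60)):
    optics.get_image("top")
# part footprints in sander frame + sander outline check
c=np.array([565,31.]);v=np.array([.9935,.114]);u=np.array([-.114,.9935])
pts=np.array([[118,118],[335,98],[130,306],[360,287]])
for q in at("top",pts,99)[:,:2]: print("rail corner",((q-c)@v).round(),((q-c)@u).round())
for n,z in(("block_offcut",100),("brace_offcut",97),("lining_offcut",93)):
    r=optics.masks_of(n,"top")[0]; ys,xs=np.nonzero(r["pixels"]); q=at("top",np.c_[xs,ys],z)[:,:2]-c
    a,b=q@v,q@u; ev=np.linalg.eigh(np.cov(a,b))[1][:,1]
    print(n,"x",a.min().round(),a.max().round(),"y",b.min().round(),b.max().round(),"axis",ev.round(2))
E
```

```text
t: 1.8
ee_pos: [174.4, 600.2, 193.0]
orientation: [-2.093, -2.342, -0.0]
ft_force: [-0.0, -0.4, 0.3]
width: 26.5
grasp_force: 0.0
here sander xyz [-323.2  610.   193. ] tool x,y [-0.112  0.994  0.   ] [0.994 0.112 0.   ] w 27 t 1.8
[-49, 80, 150] [-13.24   6.88   1.08]
[-49, 80, 89] [-0.   -0.    1.52]
[-49, 235, 89] [ 3.88 -0.01  0.  ]
rail corner 175.0 201.0
rail corner 169.0 -209.0
rail corner -167.0 201.0
rail corner -181.0 -203.0
block_offcut x 3.0 49.0 y -142.0 -106.0 axis [-0.98  0.21]
brace_offcut x -54.0 -5.0 y -1.0 25.0 axis [-0.95  0.31]
lining_offcut x -76.0 -20.0 y 110.0 130.0 axis [-1.   -0.01]
```

```bash
python3 -m jog '[[-0.945,0.492,0,0,0,0,0.3],[-0.945,0.492,0,0,0,0,0.3],[-0.945,0.492,0,0,0,0,0.3],[-0.945,0.492,0,0,0,0,0.3],[-0.945,0.492,0,0,0,0,0.3],[-0.945,0.492,0,0,0,0,0.3],[-0.945,0.492,0,0,0,0,0.3],[-0.945,0.492,0,0,0,0,0.3],[-0.945,0.492,0,0,0,0,0.3],[-0.945,0.492,0,0,0,0,0.3],[-0.945,0.492,0,0,0,0,0.3],[-0.945,0.492,0,0,0,0,0.3],[-0.945,0.492,0,0,0,0,0.3],[-0.945,0.492,0,0,0,0,0.3],[0,0,0,0,0,0,0.3]]'; python3 go.py '[[-49,82,92],[-49,82,89],[-49,235,89]]'
```

```text
t: 3.6
ee_pos: [510.5, 102.1, 193.3]
orientation: [2.095, 2.338, 0.001]
ft_force: [0.3, 0.4, 0.1]
width: 26.2
grasp_force: 0.0
here sander xyz [-46.1  76.8 193.3] tool x,y [-0.109  0.994 -0.001] [0.994 0.109 0.002] w 26 t 3.6
[-49, 82, 92] [ 0.13 -0.08  2.53]
[-49, 82, 89] [ 0.   -0.    0.07]
[-49, 235, 89] [ 3.83 -0.02 -0.  ]
```

```bash
python3 -m jog '[[0,-0.05,0.8,0,0,0,0.3],[0,0,0.8,0,0,0,0.3],[0,0,0.7,0,0,0,0.3],[0,0,0.28,0,0,0,0.3],[0,0,0,0,0,0,0.3]]'; python3 go.py '[[-49,82,89],[-49,222,89]]'
```

```text
t: 4.1
ee_pos: [504.5, 105.5, 88.6]
orientation: [-2.09, -2.343, 0.004]
ft_force: [-0.1, -0.3, -0.4]
width: 26.4
grasp_force: 0.0
here sander xyz [-51.6  80.9  88.6] tool x,y [-0.114  0.994 -0.   ] [ 0.994  0.114 -0.003] w 26 t 4.1
[-49, 82, 89] [ 0.03  0.07 -0.01]
[-49, 222, 89] [ 3.5 -0.  -0. ]
```

```bash
python3 -m jog '[[0.25,0,0,0,0,0,0.3],[0.25,0,0,0,0,0,0.3],[0.25,0,0,0,0,0,0.3],[0.25,0,0,0,0,0,0.3],[0.25,0,0,0,0,0,0.3],[0.25,0,0,0,0,0,0.3],[0.25,0,0,0,0,0,0.3],[0.25,0,0,0,0,0,0.3],[0.25,0,0,0,0,0,0.3],[0.25,0,0,0,0,0,0.3],[0.25,0,0,0,0,0,0.3],[0.25,0,0,0,0,0,0.3],[0.25,0,0,0,0,0,0.3],[0.25,0,0,0,0,0,0.3],[0,0,0,0,0,0,0.3],[0,0,0,0,0,0,0.3]]'; python3 go.py '[[-30,-35,150],[-30,-35,89]]'
```

```text
t: 5.7
ee_pos: [489.9, 244.5, 89.7]
orientation: [2.092, 2.344, -0.0]
ft_force: [0.8, -0.8, -1.0]
width: 26.3
grasp_force: 0.0
here sander xyz [-50.3 220.7  89.7] tool x,y [-0.113  0.994 -0.   ] [ 0.994  0.113 -0.   ] w 26 t 5.7
[-30, -35, 150] [-6.39  0.51 -1.51]
[-30, -35, 89] [0.   0.   1.52]
```

```bash
python3 -m jog '[[0,0,-0.75,0,0,0,0.3],[0,0,-0.75,0,0,0,0.3],[-0.915,0.073,0,0,0,0,0.3],[-0.915,0.073,0,0,0,0,0.3],[-0.915,0.073,0,0,0,0,0.3],[-0.915,0.073,0,0,0,0,0.3],[-0.915,0.073,0,0,0,0,0.3],[-0.915,0.073,0,0,0,0,0.3],[-0.915,0.073,0,0,0,0,0.3],[0,0,0,0,0,0,0.3]]'; python3 look.py 1 | grep -v "sander\|fov\|bridge"; python3 go.py '[[-30,-35,150],[-30,-35,89]]'
```

```text
t: 6.7
ee_pos: [539.8, -11.8, 149.9]
orientation: [2.097, 2.338, -0.0]
ft_force: [-0.2, 0.3, 0.3]
width: 26.4
grasp_force: 0.0
scrap_tray top 0.6 ext [ 91. 220.  72. 177.] c [532. 309.] size [333. 128.] ang 6.6 10810
sanding_block top 0.65 ext [270. 116.  56.  14.] c [717. -31.] size [25. 99.] ang 0.3 655
7.2 [539.19423116  -7.19949087 149.81263353] [[-0.114, 0.993, 0.0], [0.993, 0.114, 0.0], [0.0, 0.0, -1.0]] 26.431022459956868
here sander xyz [-30.  -35.  149.8] tool x,y [-0.114  0.993  0.   ] [0.993 0.114 0.   ] w 26 t 7.2
[-30, -35, 150] [ 0. -0. -0.]
[-30, -35, 89] [-0.   -0.    1.52]
```

View pics/top1.png

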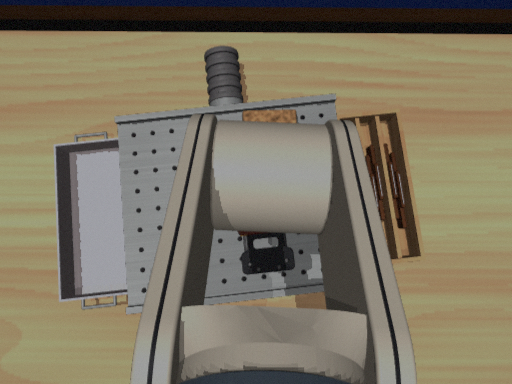

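The arm hides the middle of the box. The visible part of the tray, columns 78–125, shows no lining, so I'll check the scene view.

View pics/scene1.png

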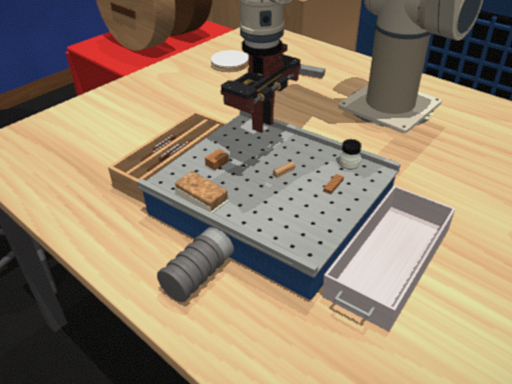

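The scene view shows the lining unmoved at (334,183), and the fingers at about (262,130), far from the brace at (285,170). My localisation is off, so I'll check where the TCP projects.

```bash
python3 - <<'E'
from h import *
p=ctrl.get_obs()["ee_pos"]
for c in("scene","top"):
    m=optics.camera_model(c);V=np.array(m["view"]);print(c,V.round(3).tolist(),np.linalg.det(V[:3,:3]),"campos",at(c,[[256,192]],0).round(), "tcp px",proj(c,[p,[0,0,0],[0,0,200],[535,39,101]]).round().tolist())
    o,d=ray(c,[[256,192]]);print(o)
for n,z,px in (("block",96,[217,159]),("brace",93,[284,170]),("lining",90,[334,183]),("jar lid",137,[352,146]),("sandblock",115,[201,187]),("tray rim far",60,[453,207])):
    print(n,at("scene",[px],z).round())
E
```

```text
scene [[-0.667, 0.745, -0.017, 382.875], [-0.477, -0.41, 0.777, 234.513], [0.572, 0.527, 0.629, -1424.599], [0.0, 0.0, 0.0, 1.0]] 0.9999999999999994 campos [[547. -28.   0.]] tcp px [[265.0, 139.0], [389.0, 105.0], [401.0, 38.0], [283.0, 166.0]]
[1181.88414356  561.64340002  720.26271582]
top [[0.003, -1.0, 0.008, -4.045], [0.99, 0.004, 0.144, -600.005], [-0.144, 0.008, 0.989, -695.253], [0.0, 0.0, 0.0, 1.0]] 0.9999999999999994 campos [[589. -10.   0.]] tcp px [[256.0, 211.0], [250.0, 506.0], [251.0, 612.0], [230.0, 215.0]]
[493.36072074   3.60456986 774.58428596]
block [[603. -89.  96.]]
brace [[536.  44.  93.]]
lining [[501. 147.  90.]]
jar lid [[426. 135. 137.]]
sandblock [[707. -26. 115.]]
tray rim far [[377. 352.  60.]]
```

```bash
python3 - <<'E'
from h import *
im=cv2.imread("pics/scene1.png")
p=ctrl.get_obs()["ee_pos"]
x,y=proj("scene",[p])[0]; print(x,y)
k=im[60:210,190:370].copy(); k=cv2.resize(k,None,fx=4,fy=4,interpolation=cv2.INTER_CUBIC)
cv2.circle(k,(int((x-190)*4),int((y-60)*4)),5,(0,255,0),1)
cv2.imwrite("pics/crop1.png",k)
E
```

```text
264.53956921864284 139.25977374953607
```

View pics/crop1.png

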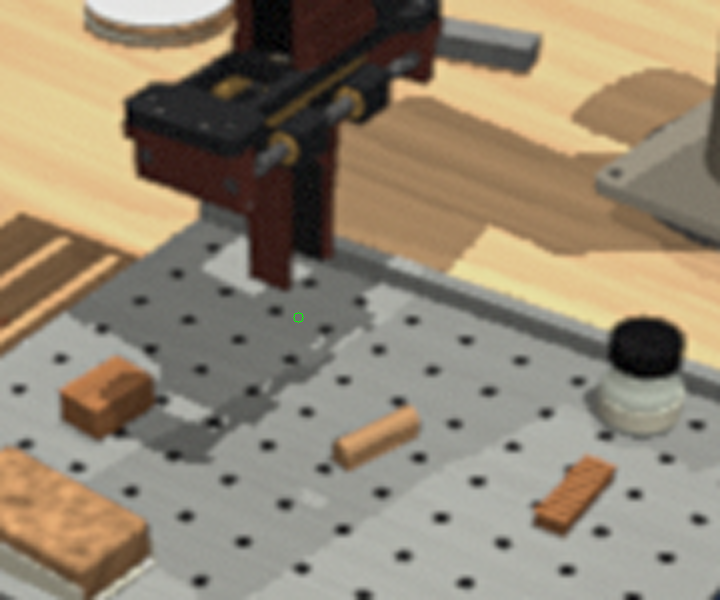

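The circle marks the projected TCP. The fingertips, at crop (270,282) and (315,255), sit about 12 px above it, so they are roughly 30 mm higher than reported. The first sweep passed over the lining. I'll descend in free space here and feel for the top.

```bash
python3 -m jog '[[0,0,0.7,0,0,0,0.3],[0,0,0.7,0,0,0,0.3],[0,0,0.12,0,0,0,0.3],[0,0,0,0,0,0,0.3],[0,0,0,0,0,0,0.3]]';python3 -m jog '[[0,0,0.1,0,0,0,0.3],[0,0,0.1,0,0,0,0.3],[0,0,0,0,0,0,0.3]]'; python3 - <<'E'
from h import *
im=optics.get_image("scene")[:,:,::-1]
p=ctrl.get_obs()["ee_pos"]
x,y=proj("scene",[p])[0]; print(p)
k=cv2.resize(im[60:210,190:370],None,fx=4,fy=4,interpolation=cv2.INTER_CUBIC)
cv2.circle(k,(int((x-190)*4),int((y-60)*4)),5,(0,255,0),1)
cv2.imwrite("pics/crop2.png",k)
E
```

```text
t: 7.7
ee_pos: [540.0, -7.8, 89.9]
orientation: [2.092, 2.343, 0.001]
ft_force: [0.3, -0.5, 0.8]
width: 26.4
grasp_force: 0.0
t: 8.0
ee_pos: [539.2, -8.0, 81.0]
orientation: [-2.092, -2.343, 0.0]
ft_force: [-1.1, 0.3, -0.2]
width: 26.3
grasp_force: 0.0
[539.21655505  -7.98551721  81.04021842]
```

View pics/crop2.png

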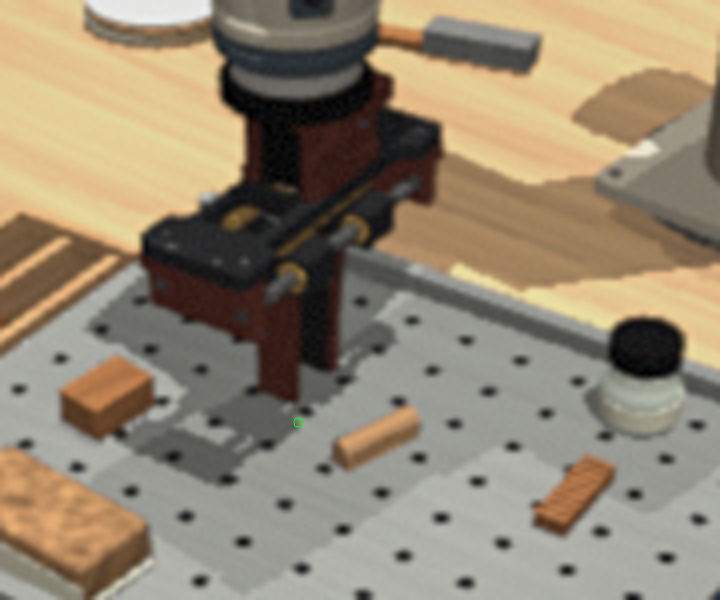

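The tips are still about 10 px above the circle, and there is no contact at a reported 81 even though the top is at 85. So the real tips sit about 25 mm higher than reported. I'll feel downward in small steps.

```bash
python3 -m jog '[[0,0,0.1,0,0,0,0.3],[0,0,0.1,0,0,0,0.3],[0,0,0.1,0,0,0,0.3],[0,0,0,0,0,0,0.3]]' | grep -E "ee_pos|force"; for i in 1; do python3 -m jog '[[0,0,0.05,0,0,0,0.3],[0,0,0,0,0,0,0.3]]' | grep -E "ee_pos|ft"; python3 -m jog '[[0,0,0.05,0,0,0,0.3],[0,0,0,0,0,0,0.3]]' | grep -E "ee_pos|ft"; done
```

```text
ee_pos: [538.7, -7.9, 68.2]
ft_force: [-0.3, 0.6, -0.4]
grasp_force: 0.0
ee_pos: [539.2, -8.0, 66.8]
ft_force: [-0.2, -0.0, 0.2]
ee_pos: [539.2, -8.0, 64.8]
ft_force: [-0.5, -0.1, 0.3]
```

```bash
python3 -m jog '[[0,0,0.05,0,0,0,0.3],[0,0,0,0,0,0,0.3]]' | grep -E "ee_pos|ft"; python3 -m jog '[[0,0,0.05,0,0,0,0.3],[0,0,0,0,0,0,0.3]]' | grep -E "ee_pos|ft"; python3 -m jog '[[0,0,0.04,0,0,0,0.3],[0,0,0,0,0,0,0.3]]' | grep -E "ee_pos|ft"
```

```text
ee_pos: [539.1, -8.0, 62.8]
ft_force: [0.1, 0.3, -0.3]
ee_pos: [539.1, -8.0, 60.7]
ft_force: [0.2, 0.8, -0.2]
ee_pos: [539.2, -7.9, 59.2]
ft_force: [0.1, -0.1, 0.1]
```

```bash
python3 -m jog '[[0,0,0.04,0,0,0,0.3],[0,0,0,0,0,0,0.3]]' | grep -E "ee_pos|ft"; python3 -m jog '[[0,0,0.04,0,0,0,0.3],[0,0,0,0,0,0,0.3]]' | grep -E "ee_pos|ft"; python3 - <<'E'
from h import *
im=optics.get_image("scene")[:,:,::-1]
p=ctrl.get_obs()["ee_pos"]
x,y=proj("scene",[p])[0]; print(p)
k=cv2.resize(im[60:210,190:370],None,fx=4,fy=4,interpolation=cv2.INTER_CUBIC)
cv2.circle(k,(int((x-190)*4),int((y-60)*4)),5,(0,255,0),1)
cv2.imwrite("pics/crop3.png",k)
E
```

```text
ee_pos: [539.1, -7.9, 57.6]
ft_force: [0.1, -0.0, 0.3]
ee_pos: [539.1, -8.0, 56.0]
ft_force: [0.0, -0.3, -0.3]
[539.18920359  -7.95312739  56.08863296]
```

View pics/crop3.png

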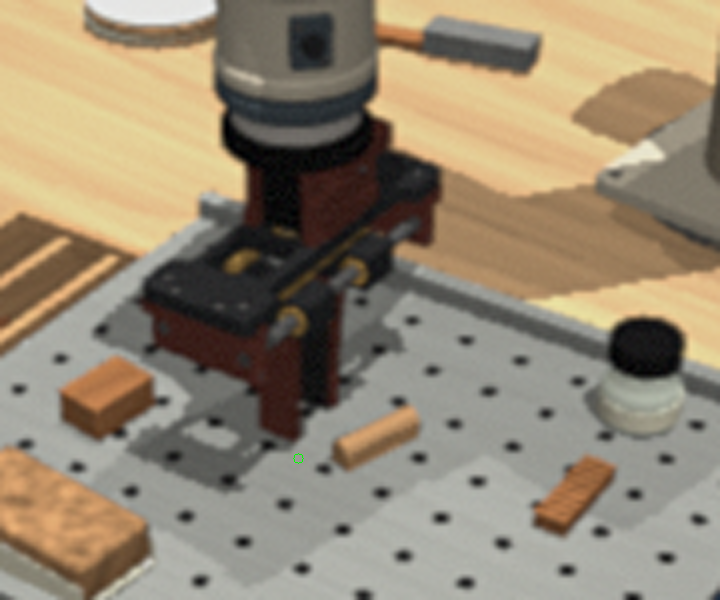

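```bash
python3 - <<'E'
from h import *
for z in (86,90): print(at("scene",[[265,165],[260,169],[270,160.5]],z).round().tolist())
E
for i in 1; do python3 -m jog '[[0,0,0.03,0,0,0,0.3],[0,0,0,0,0,0,0.3]]' | grep -E "ee_pos|ft"; python3 -m jog '[[0,0,0.03,0,0,0,0.3],[0,0,0,0,0,0,0.3]]' | grep -E "ee_pos|ft";python3 -m jog '[[0,0,0.03,0,0,0,0.3],[0,0,0,0,0,0,0.3]]' | grep -E "ee_pos|ft"; done
```

```text
[[542.0, -4.0, 86.0], [560.0, -3.0, 86.0], [522.0, -7.0, 86.0]]
[[546.0, -1.0, 90.0], [564.0, 1.0, 90.0], [527.0, -3.0, 90.0]]
ee_pos: [539.4, -7.9, 55.6]
ft_force: [-3.2, 0.7, 8.4]
ee_pos: [539.4, -8.0, 55.5]
ft_force: [-6.1, 0.3, 19.6]
ee_pos: [539.4, -8.0, 55.5]
ft_force: [-10.0, 0.3, 32.0]
```

Contact comes at a reported z of 55.6, so the tips are really 29.4 mm higher than reported. The xy position agrees with the camera. The gripper body therefore hangs only about 50 mm above the tips, barely clearing the jar if it lies across the lane. I'll turn the gripper 90°, so its long axis runs along the sweep, and push with the closed fingers.

```bash
sed -i 's/p=o\["ee_pos"\]$/p=o["ee_pos"]+[0,0,29.4]/' go.py; python3 -m jog '[[0,0,-0.7,0,0,0,0.3],[0,0,-0.8,0,0,0,0],[0,0,-0.8,0,0,-1,0],[0,0,0,0,0,-1,0],[0,0,0,0,0,-1,0],[0,0,0,0,0,-1,0],[0,0,0,0,0,-1,0],[0,0,0,0,0,-1,0],[0,0,0,0,0,-1,0],[0,0,0,0,0,-1,0],[0,0,0,0,0,-1,0],[0,0,0,0,0,-1,0],[0,0,0,0,0,-1,0],[0,0,0,0,0,-1,0],[0,0,0,0,0,-1,0],[0,0,0,0,0,-1,0],[0,0,0,0,0,-1,0],[0,0,0,0,0,0,0]]'; python3 go.py '[[-49,75,170],[-49,75,89],[-49,220,89]]'
```

```text
t: 12.3
ee_pos: [539.2, -8.0, 144.5]
orientation: [-0.179, 3.136, 0.0]
ft_force: [0.4, 0.0, -0.8]
width: 0.7
grasp_force: 0.0
here sander xyz [-30.1 -35.8 173.9] tool x,y [-0.994 -0.114 -0.   ] [-0.114  0.994  0.   ] w 1 t 12.3
[-49, 75, 170] [0.47 2.77 0.1 ]
[-49, 75, 89] [ 0.   -0.    2.02]
[-49, 220, 89] [0.   3.63 0.  ]
```

```bash
python3 -m jog '[[0.12,0.7,0.1,0,0,0,0],[0.12,0.7,0,0,0,0,0],[0.12,0.7,0,0,0,0,0],[0.11,0.67,0,0,0,0,0],[0,0,0.7,0,0,0,0],[0,0,0.7,0,0,0,0],[0,0,0.5,0,0,0,0],[0,0,0.12,0,0,0,0],[0,0,0,0,0,0,0],[0,0,0,0,0,0,0]]'; python3 go.py '[[-49,75,88.5],[-49,218,88.5]]'
```

```text
t: 13.3
ee_pos: [508.8, 100.1, 60.6]
orientation: [-0.176, 3.135, 0.0]
ft_force: [-0.2, -0.4, 1.0]
width: 0.3
grasp_force: 0.0
here sander xyz [-47.9  75.   90. ] tool x,y [-0.994 -0.112 -0.001] [-0.112  0.994  0.   ] w 0 t 13.3
[-49, 75, 88.5] [ 0.03 -0.    0.04]
[-49, 218, 88.5] [0.01 3.58 0.  ]
```

```bash
python3 -m jog '[[0.02,0.2,0.04,0,0,0,0],[0,0.2,0,0,0,0,0],[0,0.2,0,0,0,0,0],[0,0.2,0,0,0,0,0],[0,0.2,0,0,0,0,0],[0,0.2,0,0,0,0,0],[0,0.2,0,0,0,0,0],[0,0.2,0,0,0,0,0],[0,0.2,0,0,0,0,0],[0,0.2,0,0,0,0,0],[0,0.2,0,0,0,0,0],[0,0.2,0,0,0,0,0],[0,0.2,0,0,0,0,0],[0,0.2,0,0,0,0,0],[0,0.2,0,0,0,0,0],[0,0.2,0,0,0,0,0],[0,0.2,0,0,0,0,0],[0,0.2,0,0,0,0,0],[0,0,0,0,0,0,0]]'|grep -E "ee|ft"; python3 - <<'E'
from h import *
im=optics.get_image("scene")[:,:,::-1]
cv2.imwrite("pics/scene3.png",im)
optics.get_image("scene")
for n,z in (("lining_offcut",90),("brace_offcut",93),("block_offcut",96),("glue_jar",111)): find(n,"scene",z)
E
```

```text
ee_pos: [491.0, 244.0, 58.2]
ft_force: [-0.4, -0.7, -0.6]
lining_offcut scene 0.45 ext [404. 242.  17.  22.] c [559. 335.] size [62. 13.] ang 6.2 169
block_offcut scene 0.87 ext [220. 161.  24.  24.] c [603. -91.] size [63. 51.] ang 1.3 349
glue_jar scene 0.51 ext [350. 161.  21.  18.] c [437. 147.] size [65. 34.] ang 5.6 196
```

View pics/scene3.png

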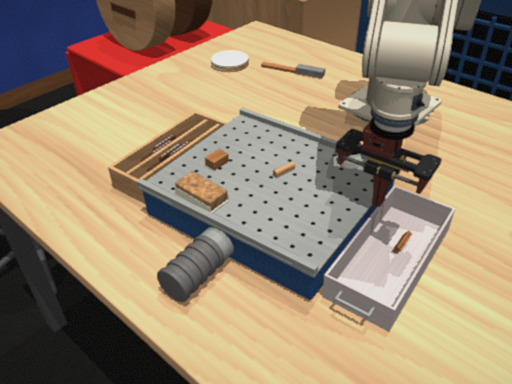

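The lining now lies in the tray at (403,242), and the jar is untouched. Next is the brace.

```bash
python3 -m jog '[[0,0,-0.8,0,0,0,0],[0,0,-0.8,0,0,0,0],[-0.07,-0.87,0,0,0,0,0],[-0.07,-0.87,0,0,0,0,0],[-0.07,-0.87,0,0,0,0,0],[-0.07,-0.87,0,0,0,0,0],[-0.07,-0.87,0,0,0,0,0],[-0.07,-0.87,0,0,0,0,0],[-0.07,-0.87,0,0,0,0,0],[0,0,0,0,0,0,0],[0,0,0,0,0,0,0]]'|grep ee; python3 go.py '[[-30,-28,150],[-30,-28,88.5],[-30,216,88.5]]'
```

```text
ee_pos: [537.8, 2.5, 122.1]
here sander xyz [-30.2 -25.2 151.5] tool x,y [-0.994 -0.111  0.   ] [-0.111  0.994  0.   ] w 0 t 16.6
[-30, -28, 150] [-0.01 -0.07  0.04]
[-30, -28, 88.5] [-0.   -0.    1.54]
[-30, 216, 88.5] [0.02 6.1  0.  ]
```

```bash
python3 -m jog '[[0,-0.08,0.7,0,0,0,0],[0,0,0.7,0,0,0,0],[0,0,0.17,0,0,0,0],[0,0,0,0,0,0,0],[0,0.2,0,0,0,0,0],[0,0.2,0,0,0,0,0],[0,0.2,0,0,0,0,0],[0,0.2,0,0,0,0,0],[0,0.2,0,0,0,0,0],[0,0.2,0,0,0,0,0],[0,0.2,0,0,0,0,0],[0,0.2,0,0,0,0,0],[0,0.2,0,0,0,0,0],[0,0.2,0,0,0,0,0],[0,0.2,0,0,0,0,0],[0,0.2,0,0,0,0,0],[0,0.2,0,0,0,0,0],[0,0.2,0,0,0,0,0],[0,0.2,0,0,0,0,0],[0,0,0,0,0,0,0]]'|grep -E "ee|ft"; python3 go.py '[[-30,216,88.5]]'; python3 - <<'E'
from h import *
im=optics.get_image("scene")[:,:,::-1]
k=cv2.resize(im[100:250,250:450],None,fx=4,fy=4,interpolation=cv2.INTER_CUBIC)
cv2.imwrite("pics/crop4.png",k)
find("brace_offcut","scene",93)
E
```

```text
ee_pos: [524.7, 120.2, 59.4]
ft_force: [-0.1, -0.2, -0.8]
here sander xyz [-29.8  93.2  88.8] tool x,y [-0.994 -0.114 -0.   ] [-0.114  0.994  0.   ] w 0 t 18.6
[-30, 216, 88.5] [0.01 3.07 0.01]
brace_offcut scene 0.54 ext [324. 186.  21.  20.] c [518. 138.] size [68. 19.] ang 7.3 179
```

View pics/crop4.png

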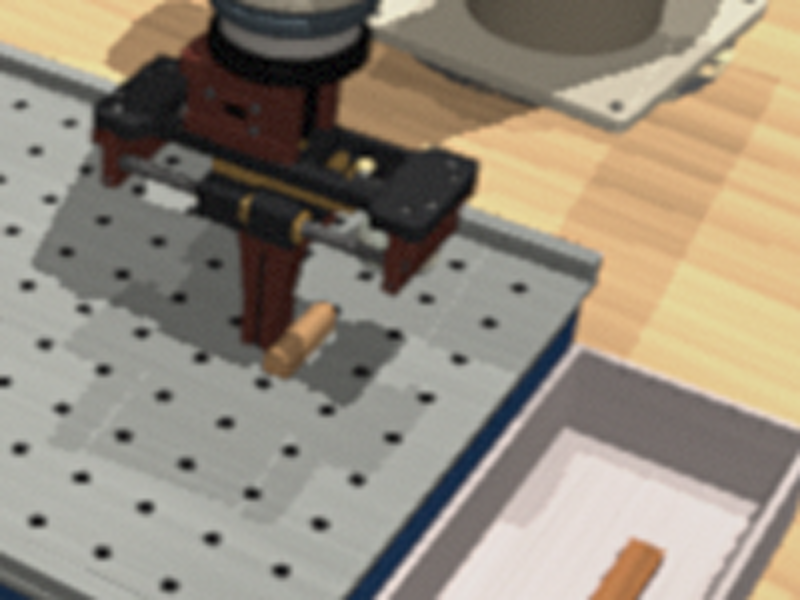

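The brace, at crop (300,340), is square against the fingers. I'll finish the sweep, then lift and move back for the block.

```bash
python3 -m jog '[[0,0.2,0,0,0,0,0],[0,0.2,0,0,0,0,0],[0,0.2,0,0,0,0,0],[0,0.2,0,0,0,0,0],[0,0.2,0,0,0,0,0],[0,0.2,0,0,0,0,0],[0,0.2,0,0,0,0,0],[0,0.2,0,0,0,0,0],[0,0.2,0,0,0,0,0],[0,0.2,0,0,0,0,0],[0,0.2,0,0,0,0,0],[0,0.2,0,0,0,0,0],[0,0.2,0,0,0,0,0],[0,0.2,0,0,0,0,0],[0,0.2,0,0,0,0,0],[0,0.1,0,0,0,0,0],[0,0,0,0,0,0,0],[0,0,-0.8,0,0,0,0],[0,0,-0.8,0,0,0,0],[0,0,0,0,0,0,0]]'|grep -E "ee|ft"; python3 go.py '[[26,-172,150],[26,-172,88.5],[26,216,88.5]]'; python3 - <<'E'
from h import *
optics.get_image("scene")
for n,z in(("brace_offcut",12),("lining_offcut",9),("block_offcut",96),("glue_jar",111)): find(n,"scene",z)
E
```

```text
ee_pos: [513.5, 243.4, 127.2]
ft_force: [0.5, 0.1, 0.2]
here sander xyz [-27.  216.9 156.6] tool x,y [-0.994 -0.113 -0.007] [-0.113  0.994  0.002] w 0 t 20.7
[26, -172, 150] [-1.34 -9.72  0.15]
[26, -172, 88.5] [ 0.01 -0.    1.54]
[26, 216, 88.5] [0.01 9.7  0.02]
brace_offcut scene 0.76 ext [382. 241.  21.  21.] c [503. 274.] size [62. 16.] ang 6.7 161
lining_offcut scene 0.67 ext [408. 246.  19.  21.] c [483. 316.] size [61. 18.] ang 7.6 192
block_offcut scene 0.66 ext [218. 159.  26.  22.] c [603. -90.] size [51. 64.] ang 89.5 346
block_offcut scene 0.59 ext [351. 154.  24.  29.] c [396. 116.] size [117.  43.] ang 32.7 553
glue_jar scene 0.74 ext [351. 153.  23.  32.] c [418. 128.] size [106.  42.] ang 32.7 510
```

```bash
python3 -m jog '[[-0.122,-0.884,0,0,0,0,0],[-0.122,-0.884,0,0,0,0,0],[-0.122,-0.884,0,0,0,0,0],[-0.122,-0.884,0,0,0,0,0],[-0.122,-0.884,0,0,0,0,0],[-0.122,-0.884,0,0,0,0,0],[-0.122,-0.884,0,0,0,0,0],[-0.122,-0.884,0,0,0,0,0],[-0.122,-0.884,0,0,0,0,0],[-0.122,-0.884,0,0,0,0,0],[-0.122,-0.884,0,0,0,0,0],[0,0,0,0,0,0,0],[0,0,0,0,0,0,0]]'|grep ee; python3 go.py '[[26,-172,150],[26,-172,90],[26,216,90]]'
```

```text
ee_pos: [607.1, -138.3, 121.9]
here sander xyz [  22.5 -173.   151.3] tool x,y [-0.994 -0.111  0.002] [-0.111  0.994  0.001] w 0 t 22.25
[26, -172, 150] [-0.09  0.02  0.03]
[26, -172, 90] [-0.  -0.   1.5]
[26, 216, 90] [0.03 9.7  0.01]
```

```bash
python3 -m jog '[[-0.09,0,0.7,0,0,0,0],[0,0,0.7,0,0,0,0],[0,0,0.13,0,0,0,0],[0,0,0,0,0,0,0],[0,0.2,0,0,0,0,0],[0,0.2,0,0,0,0,0],[0,0.25,0,0,0,0,0],[0,0.25,0,0,0,0,0],[0,0.25,0,0,0,0,0],[0,0.25,0,0,0,0,0],[0,0.25,0,0,0,0,0],[0,0.25,0,0,0,0,0],[0,0.25,0,0,0,0,0],[0,0.25,0,0,0,0,0],[0,0.25,0,0,0,0,0],[0,0.25,0,0,0,0,0],[0,0.25,0,0,0,0,0],[0,0.25,0,0,0,0,0],[0,0.25,0,0,0,0,0],[0,0,0,0,0,0,0]]'|grep -E "ee|ft"; python3 go.py '[[26,216,90]]'; python3 - <<'E'
from h import *
optics.get_image("scene")
for n,z in(("block_offcut",96),("sanding_block",115)): find(n,"scene",z)
E
```

```text
ee_pos: [594.9, 8.8, 62.2]
ft_force: [-0.1, 0.3, 0.6]
here sander xyz [ 27.2 -25.5  91.6] tool x,y [-0.993 -0.114  0.   ] [-0.114  0.993  0.   ] w 1 t 24.25
[26, 216, 90] [0.03 6.04 0.04]
block_offcut scene 0.93 ext [265. 179.  21.  25.] c [588.  33.] size [66. 45.] ang 5.3 375
block_offcut scene 0.44 ext [199. 192.  58.  39.] c [702. -36.] size [ 74. 127.] ang 1.7 1341
sanding_block scene 0.59 ext [200. 192.  58.  41.] c [716. -17.] size [ 72. 122.] ang 1.7 1365
```

```bash
python3 -m jog '[[0.03,0.25,0.03,0,0,0,0],[0,0.25,0,0,0,0,0],[0,0.25,0,0,0,0,0],[0,0.25,0,0,0,0,0],[0,0.25,0,0,0,0,0],[0,0.25,0,0,0,0,0],[0,0.25,0,0,0,0,0],[0,0.25,0,0,0,0,0],[0,0.25,0,0,0,0,0],[0,0.25,0,0,0,0,0],[0,0.25,0,0,0,0,0],[0,0.25,0,0,0,0,0],[0,0.25,0,0,0,0,0],[0,0.25,0,0,0,0,0],[0,0.25,0,0,0,0,0],[0,0.25,0,0,0,0,0],[0,0.25,0,0,0,0,0]]'|grep -E "ee|ft"; python3 -m jog '[[0,0.18,0,0,0,0,0],[0,0.18,0,0,0,0,0],[0,0.18,0,0,0,0,0],[0,0.18,0,0,0,0,0],[0,0.18,0,0,0,0,0],[0,0.18,0,0,0,0,0],[0,0.18,0,0,0,0,0],[0,0.18,0,0,0,0,0],[0,0.18,0,0,0,0,0],[0,0.18,0,0,0,0,0],[0,0,0,0,0,0,0],[0,0,-0.8,0,0,0,0],[0,0,-0.8,0,0,0,0],[0,0,-0.8,0,0,0,0],[0,-0.8,0,0,0,0,0],[0,-0.8,0,0,0,0,0],[0,-0.8,0,0,0,0,0],[0,-0.8,0,0,0,0,0],[0,0,0,0,0,0,0]]'|grep -E "ee|ft"; python3 - <<'E'
from h import *
im=optics.get_image("scene")[:,:,::-1]
cv2.imwrite("pics/scene5.png",im)
for n,z in(("brace_offcut",12),("lining_offcut",9),("block_offcut",15),("glue_jar",111),("sanding_block",115)): find(n,"scene",z)
E
```

```text
ee_pos: [574.7, 177.1, 61.0]
ft_force: [-0.9, -0.2, 0.3]
ee_pos: [581.2, 117.3, 157.0]
ft_force: [-0.4, 0.2, 1.0]
lining_offcut scene 0.68 ext [405. 245.  19.  24.] c [483. 316.] size [64. 19.] ang 4.8 219
glue_jar scene 0.63 ext [351. 154.  25.  29.] c [416. 129.] size [110.  43.] ang 29.0 543
```

View pics/scene5.png

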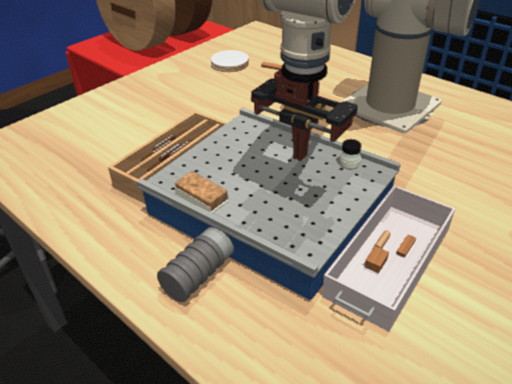

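The tray holds all three offcuts: the block at (377,259), the brace at (383,240) and the lining at (406,245). The cork block, at (201,190), and the jar, at (350,155), are unmoved, and the fingers are clear.

```bash
python3 -m jog '[[0,0,0,0,0,0,0],[0,0,0,0,0,0,0],[0,0,0,0,0,0,0]]' | head -1; python3 -c "
from workcell import ctrl; print(ctrl.close_job())"
```

```text
t: 28.6
the job is handed in; nothing more can be done
None
```

I swept all three offcuts into the scrap tray, with the sanding block and glue jar still standing in place in the last picture, and handed the job in at about 28.6 s of the 61 s allowed; the hand-in call gave no verdict.

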